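Hold the fruit case open for a customer

ROBOT

A 7-joint arm with a two-finger parallel gripper is mounted at the origin on the work surface. World frame = base frame: x ahead of the robot, y to its left, z up, the work surface at z = 0. Lengths are in m, angles in rad, forces in N, time in s.
With the tool pointing down it reaches from about 0.425 to 0.875 m from the base axis. Payload 4.7 kg.
Tool frame: the origin (TCP) lies at the very end of the fingers, on their centre line; the grasp point (between the pads) lies behind it (ctrl.tcp_to_grasp is the y of the grasp point in the tool frame, in m); y points along the fingers, x is the direction in which the jaws open and shut, and the axes are right-handed (so a half turn about y gives the same grasp; the last joint's range is limited). The gripper opens to 87 mm and grips with 3 to 60 N. Pads are 19 mm wide; open, the fingers measure 117 mm over their backs; the gripper's body (75 mm by 190 mm) begins 51 mm behind the grasp point.
Start: joints at [1.323, 0.321, -0.07, 1.45, 0.023, 1.371, -0.057], TCP at [0.168, -0.628, 0.223] pointing down, gripper open.
Joint ranges: [-2.86, 2.86], [-0.3, 2.09], [-1.38, 1.24], [0.06, 2.45], [-1.56, 4.7], [0.09, 2.05], [-2.69, 2.69]. Speed limits (rad/s): [2.57, 2.57, 3.14, 3.14, 3.14, 3.14, 3.14].

INTERFACE

Orientations are given as a rotation vector (axis times angle).
In Python, from bench import ctrl, get_image, workorder gives the robot as it stands.
- The arm moves only by the tool drive_tool, never from a script. Its argument "increments" is text: rows parted by semicolons, each of 5 numbers parted by spaces: the shift along the tool's x, y, z in mm, then the turn about the tool's y in degrees, then the closure in counts, from 0 (fully open) to 255 (shut). In form: tx ty tz yaw fingers; .... A call has 1 to 20 rows; each row shifts and turns the commanded pose from where the row before left it, along the tool's axes as they then stand; what a row does not reach is not made up. A row lasts 1/8 s, in which the tool goes at most 62.5 mm and 10.7 degrees, less where a joint would pass 70% of its speed; a pose out of reach is approached as far as the arm can. A call is refused whole if a number of a shift passes 62.5 or a number of a turn 10.7, either way. A call with a gripper value outside its range is refused whole. The fingers move at their own pace and stop on an object; "squeeze" is the grip in N (left out, the last holds). Time passes only in rows, so rows that do not move let the fingers close. It gives the time, the measured TCP pose, the force and the opening at its end, in the units of the state.
- ctrl.get_state(): the state, without advancing time (a new reading comes with each control period).
- get_image(name): name is "scene" or "top"; returns a dict with "img" (400x640x3 uint8, red, green, blue), "mtx" (3x3 intrinsics, pixels), "k1" (the pictures are not rectified: a ray, as slopes to the right and down, at radius r is drawn at 1 + k1 r^2 times it, then the intrinsics apply), "camera_from_world" (4x4, takes a point from world to camera coordinates). Camera axes: x right, y up, looking along -z (the intrinsics and any distortion apply to the point x, -y, -z); pixel columns grow to the right and rows downward; lengths in m; the calibration is good to about 2 mm. A picture is of the moment at which its call begins. There is no depth.
- workorder.close_job(): hands the job in, once; it reports no verdict.
The state is a dict: "time": time; "joint_positions": joint angles; "qd": joint speeds; "joint_torque": joint torques, N m; "position": TCP position; "tool_rot": TCP orientation; "ft_force": force on the tool from outside, world axes, zero at the start; "torque": the same for the moment, N m; "grip_width": opening from 0.0 (shut) to 1.0 (fully open).
Only numpy, scipy, OpenCV 4.12 (cv2) and the standard library are available. Lean on these libraries where they do the work, as an engineer would, in place of code of your own. Each camera call takes 0.05 s, during which the arm holds its last target.

TASK

Draw the slide bolt of the fruit case back until you feel it come up against its stop, without shoving the stop along. Then take the red grip bar of the clear lid, raise the lid to 45 degrees (within 6 degrees) and keep it there for the customer: finish while still holding the bar with the gripper, because the lid falls shut by itself and must not be allowed to drop. Do not disturb the loose goods around the case.

Things in the scene. Friction and masses are not known exactly. Their poses are not given: they have to be found in the camera images.
- case: Open wooden fruit case full of peaches, fixed to the stall, 200 (x) x 360 (y) x 90 mm high. Origin: centre of its underside; its +x points to the hinge side (roughly away from the robot), +y to its left, z up. A wooden ledge 30 mm deep and 85 mm high stands on its front (-x) face from y = +30 to +180 mm and carries the bolt on a 20 mm wide rail with cheeks up to 107.5 mm. Its place and yaw vary.
- lid (a joint): Lid angle in rad: 0 = shut and level, grows as the front edge rises, 1.4 at most; 45 degrees = 0.785. A clear pane in a 6 mm aluminium frame, as large as the case, about 0.5 kg (varies); a light spring also pulls it shut: 3 to 4.5 N at the bar hold it, and it stays nowhere by itself. A steel tab on its front edge lies under the bolt: it cannot rise until the bolt is drawn about 26 mm.
- lid_hinge (a point): Point on the lid's hinge axis, at the middle of the case's far top edge: in the case's frame (+100, 0, +90.5) mm. The axis runs along the case's y.
- lid_bar: Red round grip sleeve, 14 mm thick, 92 mm long, parallel to the hinge axis, turning freely between two steel arms (12 mm thick) that stand forward from the lid's front edge in the lid's plane; 48 mm clear of that edge, so a finger fits on either side. Origin: its middle, 255 mm from the hinge axis; lid shut: (-155, -30, +93.5) mm in the case's frame. y along the sleeve; x, z turn with it.
- bolt: Steel bolt rod, 10 mm thick, 64 mm long, along the case's y on the front ledge, with an upright brass knob. Origin: its middle; shot, at (-115, +82, +104.5) mm in the case's frame; it starts 0 to 6 mm drawn. It draws towards the case's +y against about 2 N of friction and stays where it is left.
- bolt_knob (a point): Top centre of the bolt's upright brass knob, 12 mm in diameter, rising 42 mm above the rod's axis (top at 146.5 mm above the table), 12 mm to the +y side of the rod's middle. Push it towards the case's +y, or pinch it from above.
- bolt_tail (a point): Centre of the rod's rear (+y) end face, the one that meets the stop.
- bolt_stop: Blue stop block, 22 x 12 x 26 mm high, clamped on the ledge behind the bolt's tail. Origin: centre of its face towards the bolt (-y face), at the bolt's height; axes as the case's. The clamp's place varies: the bolt comes up against it after 30 to 48 mm of travel from fully shot. The clamp slips if pushed with more than about 45 N.
- jar: Loose jar, 68 mm diameter, 100 mm high, yellow cap. Bystander. Origin: centre of underside.
- can: Loose can, 66 mm diameter, 100 mm high. Bystander. Origin: centre of underside.
- lemon_punnet: Loose green punnet of lemons, 90 x 90 x 50 mm. Bystander. Origin: centre of underside.
- grape_tray: Loose white tray of grapes, 90 x 90 x 45 mm. Bystander. Origin: centre of underside.
- calculator: Loose grey calculator, 100 x 65 x 16 mm, lying nearer the robot than the case. Bystander. Origin: centre of underside.
- coin_dish: Loose blue coin dish, 85 x 110 x 20 mm, lying nearer the robot than the case. Bystander. Origin: centre of underside.

How it is judged:
On the way, in this order (a step that is already met when the one before it is completed fails the run):
1. with the lid still shut, the bolt is drawn and presses against its stop (contact force between bolt and bolt_stop above 1 N and value of joint lid below 0.06 rad), for 0.05 s.
2. the lid is held by its bar at 45 degrees, within 6 (value of joint lid between 0.68 and 0.89 rad and velocity of joint lid between -0.06 and 0.06 rad/s and contact force between the fingers and lid_bar above 1 N), for 0.2 s.
At the end, for the whole second after the job is handed in: The gripper's fingers still hold the red bar (contact over 1 N), the lid stands still at 45 degrees (39 to 51), the bolt is still back within 4 mm of its stop, and every loose thing is within 30 mm of where it began (all of step 2 and y of bolt_tail in the frame of bolt_stop above -0.004 m and distance of each of jar, can, lemon_punnet, grape_tray, calculator, coin_dish from where it was at the start of the episode below 0.03 m); the arm keeps its last pose, push and grip.
It fails at once if a loose thing is moved by more than 30 mm (distance of any of jar, can, lemon_punnet, grape_tray, calculator, coin_dish from where it was at the start of the episode above 0.03 m).
It fails at once if the bolt's stop is shoved along by more than 5 mm (distance of bolt_stop from where it was at the start of the episode above 0.005 m).
It fails at once if the lid is let drop (closing faster than 1.5 rad/s) (velocity of joint lid below -1.5 rad/s).
It also fails if it takes over 58 s, if anything falls off the work surface, if the arm or the gripper's body presses on something with over 40 N, if the wrist force passes 120 N, or if a joint passes its speed limit or range.

## Working session

There is one attempt and no reset: what is moved stays moved. The work goes in short steps, Python scripts to look and compute and a tool call to move; the robot and the scene stay as the last step left them, time stands still between calls to the robot, and variables do not carry over. Pictures are saved under pics/ and viewed, and the job is handed in when it is done.

Besides the shell and the picture viewer there is one more tool, called after "Emit:" as name(argument=value, ...), one argument or row to a line, values as JSON. drive_tool: Moves the arm, as the interface text tells. Its arguments: {"type":"object","properties":{"increments":{"type":"string"},"squeeze":{"type":"number"}},"required":["increments"]}

```bash
mkdir -p pics; ls; python3 - <<'E'
from bench import ctrl,get_image
import cv2,numpy as np
print(ctrl.get_state(), ctrl.tcp_to_grasp)
for n in("scene","top"):
    d=get_image(n); cv2.imwrite(f"pics/{n}0.png",d["img"][:,:,::-1]); 
    print(n,d["mtx"],d["k1"],d["camera_from_world"])
    np.savez(f"{n}0.npz",**d)
E
```

```text
pics
{'time': 0.0, 'joint_positions': array([ 1.32309501,  0.32184582, -0.07011084,  1.45168426,  0.02260939,
        1.37079265, -0.05688481]), 'qd': array([-0.00038756, -0.00101094, -0.00016707,  0.00202865,  0.00084278,
       -0.0003999 , -0.00077521]), 'joint_torque': array([ 3.57674198e-04, -4.91292858e+01, -4.04048776e-01, -3.12536180e+01,
       -6.42142701e-02,  4.37211629e-02,  1.94498421e-04]), 'position': array([ 0.16805308, -0.62732168,  0.22144225]), 'tool_rot': array([-1.32063298,  1.01531556, -1.0126512 ]), 'ft_force': array([ 0.66314573, -0.58544487,  0.46975495]), 'torque': array([-0.00947354, -0.01407836, -0.0059577 ]), 'grip_width': 1.0006544934051331} -0.0187
scene [[470.45756075   0.         316.83762904]
 [  0.         470.45756075 189.7905165 ]
 [  0.           0.           1.        ]] 0.02787135118237827 [[ 0.10893639  0.99395107 -0.01393288 -0.0520107 ]
 [-0.81882539  0.09767214  0.56567228  0.38333758]
 [ 0.56361143 -0.0502137   0.82451243 -1.85169371]
 [ 0.          0.          0.          1.        ]]
top [[422.50690107   0.         318.65356979]
 [  0.         422.50690107 194.12116125]
 [  0.           0.           1.        ]] -0.0684685096279985 [[-0.00192021 -0.99998385  0.00534822 -0.00660123]
 [ 0.99683933 -0.00148936  0.07943008 -0.5768285 ]
 [-0.07942084  0.00548384  0.99682609 -1.12333534]
 [ 0.          0.          0.          1.        ]]
```

View pics/scene0.png

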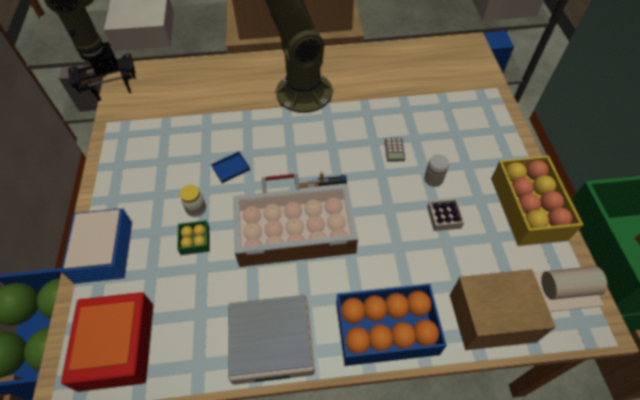

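View pics/top0.png

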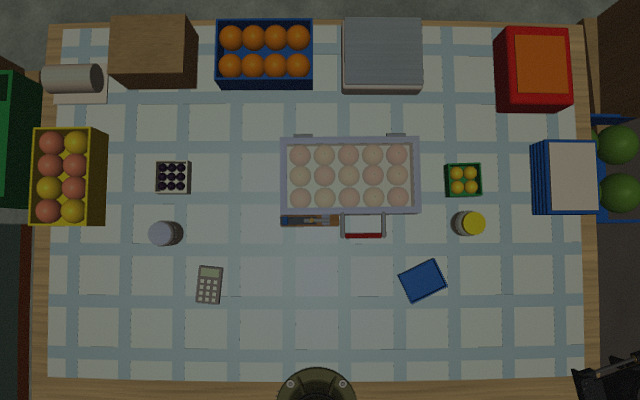

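Scene view: the case is at about (295,225), the bar at (280,178), and the bolt and blue stop at (325,182). Top view: the case is at (350,175), the bar at (363,234), the bolt and stop at (310,220). The arm is parked at lower right. Next I'll zoom in and measure.

```bash
cat > h.py <<'E'
import numpy as np,cv2
def load(n): return dict(np.load(n+".npz"))
def ray(d,u,v):
    M=d["mtx"];k=float(d["k1"]);x=(u-M[0,2])/M[0,0];y=(v-M[1,2])/M[1,1]
    p=cv2.undistortPoints(np.array([[[u,v]]],float),M,np.array([k,0,0,0.])).ravel()
    T=d["camera_from_world"];R=T[:3,:3];c=-R.T@T[:3,3]
    r=R.T@np.array([p[0],-p[1],-1.]);return c,r/np.linalg.norm(r)
def plane(d,u,v,z):
    c,r=ray(d,u,v);return c+r*(z-c[2])/r[2]
def two(d1,p1,d2,p2):
    c1,r1=ray(d1,*p1);c2,r2=ray(d2,*p2)
    s=np.linalg.lstsq(np.c_[r1,-r2],c2-c1,rcond=None)[0]
    a=c1+s[0]*r1;b=c2+s[1]*r2;return (a+b)/2,np.linalg.norm(a-b)
def proj(d,P):
    T=d["camera_from_world"];q=T[:3,:3]@np.array(P,float)+T[:3,3];x=q[0]/-q[2];y=-q[1]/-q[2];s=1+float(d["k1"])*(x*x+y*y);M=d["mtx"]
    return np.array([M[0,0]*x*s+M[0,2],M[1,1]*y*s+M[1,2]])
def blobs(img,lo,hi,roi,mn=15):
    h=cv2.cvtColor(img,cv2.COLOR_RGB2HSV);m=cv2.inRange(h,np.array(lo),np.array(hi))
    x0,y0,x1,y1=roi;k=np.zeros_like(m);k[y0:y1,x0:x1]=m[y0:y1,x0:x1]
    n,l,s,c=cv2.connectedComponentsWithStats(k)
    return [(s[i].tolist(),c[i].round(2).tolist()) for i in range(1,n) if s[i][4]>=mn],l
E
python3 - <<'E'
from h import *
t=load("top0");s=load("scene0")
a=t["img"][120:250,270:430];cv2.imwrite("pics/tz.png",cv2.resize(a,None,fx=5,fy=4.6,interpolation=cv2.INTER_CUBIC)[:,:,::-1])
a=s["img"][160:270,220:370];cv2.imwrite("pics/sz.png",cv2.resize(a,None,fx=5,fy=5,interpolation=cv2.INTER_CUBIC)[:,:,::-1])
E
```

```text
(no output)
```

View pics/tz.png

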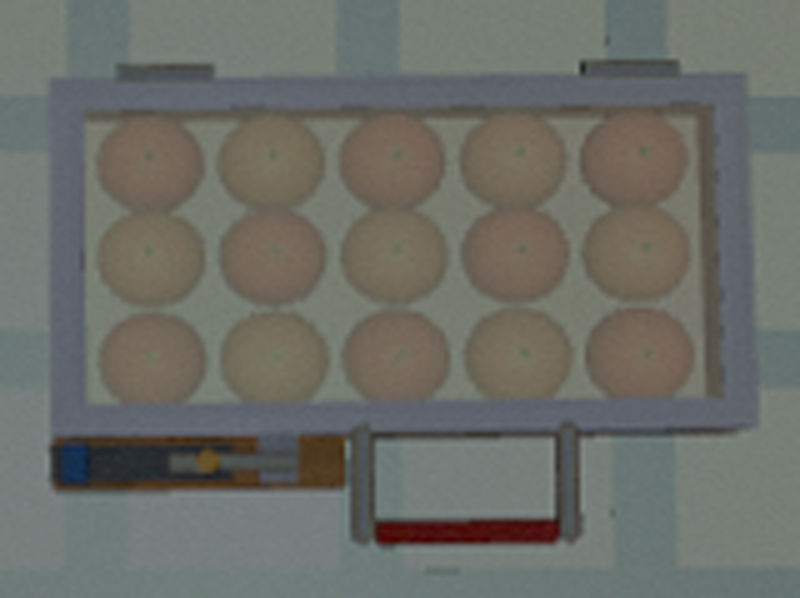

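View pics/sz.png

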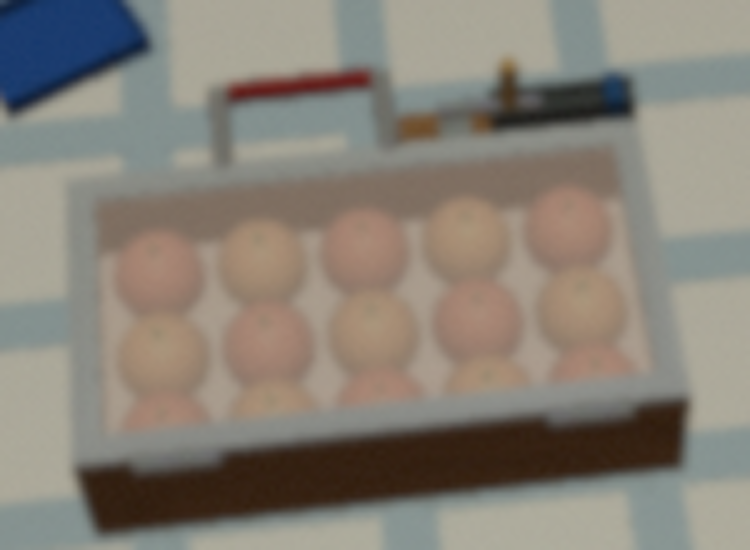

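The top zoom shows the lid frame corners at zoom px (50,78), (747,73), (757,428) and (50,436). The red bar runs from (376,531) to (560,531), the knob is at (208,461), and the blue stop is at (73,462) with its right face near x=88.

```bash
python3 - <<'E'
from h import *
t=load("top0");s=load("scene0")
tz=lambda x,y:(270+(x+.5)/5-.5,120+(y+.5)/4.6-.5)
sz=lambda x,y:(220+(x+.5)/5-.5,160+(y+.5)/5-.5)
C=[plane(t,*tz(*p),.0965) for p in[(50,78),(747,73),(757,428),(50,436)]]
for c in C:print(c.round(4))
print("sizes",[np.linalg.norm(C[i]-C[(i+1)%4]).round(4) for i in range(4)])
# yaw: case +y from right corners to left
y1=C[0]-C[1];y2=C[3]-C[2];x1=C[0]-C[3];x2=C[1]-C[2]
for v in(y1,y2):print("yaw from y",np.degrees(np.arctan2(-v[0],v[1])))
for v in(x1,x2):print("yaw from x",np.degrees(np.arctan2(v[1],v[0])))
S=[two(t,tz(*a),s,sz(*b)) for a,b in [((50,78),(685,400)),((747,73),(80,468))]]
print("hinge corners stereo",S)
print("center",np.mean(C,0))
b,l=blobs(t["img"],(0,120,40),(8,255,255),(330,220,400,250));print("red top",b)
b2,l2=blobs(s["img"],(0,120,40),(8,255,255),(255,165,305,190));print("red sc",b2)
b2b,_=blobs(s["img"],(170,120,40),(180,255,255),(255,165,305,190));print("red sc",b2b)
print("bar two", two(t,b[0][1],s,b2[0][1]), "plane",plane(t,*b[0][1],.0935))
print("knob", two(t,tz(208,461),s,sz(509,64)), plane(t,*tz(208,461),.1465))
bb,_=blobs(t["img"],(105,120,30),(125,255,255),(275,210,300,230));print(bb)
bs,_=blobs(s["img"],(105,120,30),(125,255,255),(325,170,350,190));print(bs)
E
```

```text
[0.7195 0.0929 0.0965]
[ 0.7226 -0.2668  0.0965]
[ 0.5233 -0.2674  0.0965]
[0.5197 0.0917 0.0965]
sizes [np.float64(0.3597), np.float64(0.1993), np.float64(0.3591), np.float64(0.1998)]
yaw from y 0.4919139280230834
yaw from y 0.5766199558506988
yaw from x 0.3429563261734181
yaw from x 0.1887438229013607
hinge corners stereo [(array([0.72035499, 0.09237851, 0.09216039]), np.float64(0.0018016814887256987)), (array([ 0.72346142, -0.26393299,  0.09376044]), np.float64(0.006867482349033625))]
center [ 0.621255   -0.08739418  0.0965    ]
red top [([345, 233, 37, 5, 144], [364.31, 235.19])]
red sc [([266, 175, 28, 5, 60], [279.32, 176.63])]
red sc []
bar two (array([ 0.46698642, -0.1204142 ,  0.09374513]), np.float64(0.004239833277422065)) plane [ 0.46674344 -0.12256228  0.0935    ]
knob (array([0.50499429, 0.01215533, 0.14575465]), np.float64(0.0019697642300953253)) [0.5048935  0.01116506 0.1465    ]
[([282, 217, 6, 8, 40], [284.88, 220.32])]
[([341, 176, 4, 6, 20], [342.35, 178.45])]
```

```bash
cat >> h.py <<'E'
from scipy.spatial.transform import Rotation as Ro
def tool(st): return Ro.from_rotvec(st["tool_rot"]).as_matrix()
def mv(st,P):
    R=tool(st);return (R.T@(np.array(P)-st["position"])*1000).round(1)
E
python3 - <<'E'
from h import *
from bench import ctrl
st=ctrl.get_state();R=tool(st);print(R.round(3))
print("tool x heading",np.degrees(np.arctan2(R[1,0],R[0,0])))
t=load("top0");s=load("scene0")
tz=lambda x,y:(270+(x+.5)/5-.5,120+(y+.5)/4.6-.5)
sz=lambda x,y:(220+(x+.5)/5-.5,160+(y+.5)/5-.5)
for z in(.111,.1175):print("stop face",plane(t,*tz(88,461),z),"stop back",plane(t,*tz(60,461),z))
print("rod tail?",plane(t,*tz(168,464),.1095))
print("rod head?",plane(t,*tz(299,464),.1095))
for n,u,v,z in[("jar",469,223,.1),("can",166,233,.1),("calc",209,285,.016),("dish",422,281,.02)]:print(n,plane(t,u,v,z))
E
```

```text
[[ 0.259 -0.001  0.966]
 [-0.966  0.002  0.259]
 [-0.002 -1.    -0.   ]]
tool x heading -74.99905824899614
stop face [0.50564535 0.07142242 0.111     ] stop back [0.50566132 0.08538795 0.111     ]
stop face [0.50552289 0.0709742  0.1175    ] stop back [0.50553877 0.08485367 0.1175    ]
rod tail? [0.5039937  0.03158332 0.1095    ]
rod head? [ 0.50387725 -0.03381028  0.1095    ]
jar [ 0.49639282 -0.38957814  0.1       ]
can [0.47253118 0.3794402  0.1       ]
calc [0.33158007 0.28901728 0.016     ]
dish [ 0.3414431  -0.28604369  0.02      ]
```

Emit:
drive_tool(
  increments="0 0 0 -9.4 255; 0 0 0 -9.4 255; 0 0 0 -9.4 255; 0 0 0 -9.4 255; 0 0 0 -9.4 255; 0 0 0 -9.4 255; 0 0 0 -9.4 255; 0 0 0 -9.6 255; 0 0 0 0 255",
  squeeze=20,
)

```text
time: 1.23
position: [0.168, -0.6276, 0.222]
tool_rot: [-1.57, -0.004, 0.004]
ft_force: [1.1, 0.2, -0.1]
grip_width: 0.066
```

Emit:
drive_tool(
  increments="12 0 22 0 255; 24 0 43 0 255; 24 0 43 0 255; 24 0 43 0 255; 24 0 43 0 255; 24 0 43 0 255; 24 0 43 0 255; 24 0 43 0 255; 24 0 43 0 255; 24 0 43 0 255; 24 0 43 0 255; 24 0 43 0 255; 24 0 43 0 255; 24 0 43 0 255; 12 0 43 0 255; 8 0 20 0 255; 0 0 0 0 255; 0 0 0 0 255",
)

```text
time: 3.48
position: [0.5074, 0.0172, 0.2223]
tool_rot: [-1.572, -0.003, 0.004]
ft_force: [0.3, -0.2, 0.9]
grip_width: 0.006
```

Emit:
drive_tool(
  increments="-7 0 -17 0 255; 0 0 -17 0 255; 0 30 0 0 255; 0 30 0 0 255; 0 0 0 0 255; 0 0 0 0 255",
)

```text
time: 4.22
position: [0.5016, -0.0163, 0.1635]
tool_rot: [-1.571, -0.005, 0.003]
ft_force: [-0.7, -0.0, 0.6]
grip_width: 0.006
```

```bash
python3 - <<'E'
from bench import ctrl,get_image
import cv2,numpy as np
from h import *
d=get_image("scene");np.savez("scene1.npz",**d)
a=d["img"][100:200,250:380];cv2.imwrite("pics/s1.png",cv2.resize(a,None,fx=6,fy=5.9,interpolation=cv2.INTER_CUBIC)[:,:,::-1])
st=ctrl.get_state();print(st["position"],st["ft_force"],tool(st).round(4))
print(proj(d,st["position"]))
E
```

```text
[ 0.50190783 -0.01604259  0.16387292] [-1.57970609e+00  5.02488617e-01  8.09752713e-04] [[ 1.e+00  2.e-03 -6.e-03]
 [ 6.e-03 -5.e-04  1.e+00]
 [ 2.e-03 -1.e+00 -5.e-04]]
[311.7274304 168.942442 ]
```

View pics/s1.png

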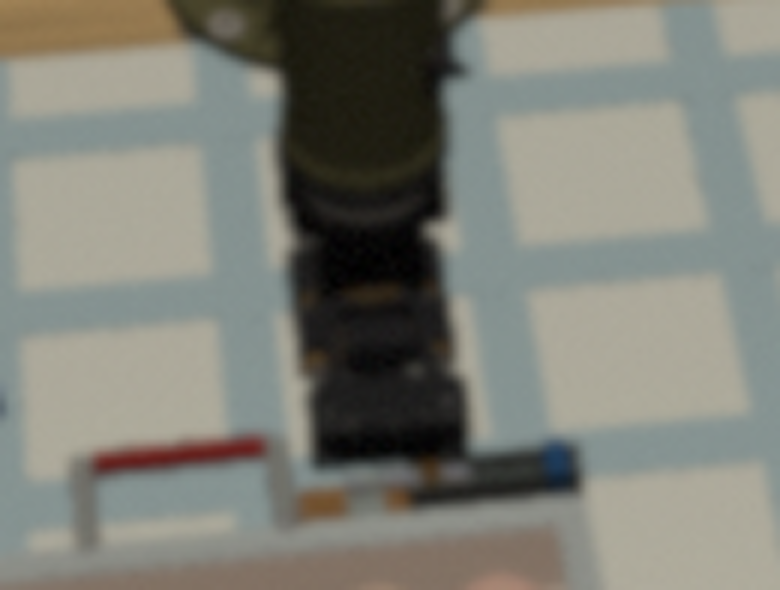

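The scene zoom shows the gripper body, about (390,420) in zoom px, hiding the fingers and most of the knob at (430,470). The projected TCP is at (370,406), which fits its measured pose. I'll go down beside the knob.

Emit:
drive_tool(
  increments="0 22 0 0 255; 0 22 0 0 255; 0 0 0 0 255; 0 0 0 0 255; 0 0 6 0 255; 0 0 0 0 255",
)

```text
time: 5.03
position: [0.5014, -0.0088, 0.1193]
tool_rot: [-1.571, -0.007, 0.005]
ft_force: [0.3, -0.2, -0.9]
grip_width: 0.005
```

Emit:
drive_tool(
  increments="0 0 3 0 255; 0 0 3 0 255; 0 0 3 0 255; 0 0 3 0 255; 0 0 3 0 255; 0 0 3 0 255",
)

```text
time: 5.78
position: [0.5009, 0.0086, 0.1186]
tool_rot: [-1.571, -0.006, 0.005]
ft_force: [0.3, -2.5, 1.9]
grip_width: 0.002
```

Pushing against about 2 N of friction, as expected.

Emit:
drive_tool(
  increments="0 0 3 0 255; 0 0 3 0 255; 0 0 3 0 255; 0 0 3 0 255; 0 0 3 0 255; 0 0 1 0 255",
)

```text
time: 6.52
position: [0.5007, 0.0248, 0.1185]
tool_rot: [-1.571, -0.006, 0.006]
ft_force: [-0.9, -1.7, 1.8]
grip_width: 0.005
```

Emit:
drive_tool(
  increments="0 0 1 0 255; 0 0 1 0 255; 0 0 1 0 255; 0 0 1 0 255; 0 0 1 0 255",
)

```text
time: 7.15
position: [0.5006, 0.0295, 0.1185]
tool_rot: [-1.571, -0.005, 0.005]
ft_force: [0.7, -1.5, 1.3]
grip_width: 0.002
```

Emit:
drive_tool(
  increments="0 0 1 0 255; 0 0 1 0 255; 0 0 1 0 255",
)

```text
time: 7.52
position: [0.5006, 0.0325, 0.1185]
tool_rot: [-1.571, -0.005, 0.006]
ft_force: [0.1, -1.8, 1.9]
grip_width: 0.006
```

Emit:
drive_tool(
  increments="0 0 1 0 255; 0 0 1 0 255",
)

```text
time: 7.78
position: [0.5006, 0.0345, 0.1185]
tool_rot: [-1.571, -0.005, 0.006]
ft_force: [-0.3, -1.8, 1.5]
grip_width: 0.007
```

Emit:
drive_tool(
  increments="0 0 1 0 255",
)

```text
time: 7.9
position: [0.5005, 0.0355, 0.1185]
tool_rot: [-1.571, -0.005, 0.006]
ft_force: [0.4, -2.8, 2.0]
grip_width: 0.01
```

Emit:
drive_tool(
  increments="0 0 1 0 255",
)

```text
time: 8.02
position: [0.5006, 0.0355, 0.1185]
tool_rot: [-1.572, -0.005, 0.005]
ft_force: [0.0, -5.5, 1.8]
grip_width: 0.004
```

The force rose and motion stopped at y=0.0355, exactly where I predicted. I'll press a little more and hold.

Emit:
drive_tool(
  increments="0 0 1 0 255; 0 0 0 0 255; 0 0 0 0 255",
)

```text
time: 8.4
position: [0.5005, 0.0356, 0.1185]
tool_rot: [-1.573, -0.004, 0.005]
ft_force: [-0.4, -5.3, 2.6]
grip_width: 0.003
```

Emit:
drive_tool(
  increments="0 0 2 0 255; 0 0 0 0 255",
)

```text
time: 8.65
position: [0.5006, 0.0358, 0.1186]
tool_rot: [-1.576, -0.003, 0.004]
ft_force: [-1.1, -9.6, 3.7]
grip_width: 0.009
```

It is firmly against the stop: 9.6 N with no travel. I'll back off, rise and look.

Emit:
drive_tool(
  increments="0 0 -6 0 255; 0 0 -8 0 255; 0 -20 0 0 255; 0 -40 0 0 255; 0 -50 0 0 255; -40 -20 -20 0 150; -40 0 -40 0 150; -40 0 -40 0 150; 0 0 -40 0 150; 0 0 0 0 150",
)

```text
time: 9.9
position: [0.381, -0.1175, 0.2479]
tool_rot: [-1.569, -0.002, 0.002]
ft_force: [-0.4, 1.3, -0.7]
grip_width: 0.4
```

```bash
python3 - <<'E'
from bench import ctrl,get_image
import cv2,numpy as np
from h import *
for n in("scene","top"):
    d=get_image(n);np.savez(n+"2.npz",**d)
    x0,y0=(250,150) if n=="scene" else(270,190)
    a=d["img"][y0:y0+60,x0:x0+130];cv2.imwrite(f"pics/{n}2.png",cv2.resize(a,None,fx=6,fy=6,interpolation=cv2.INTER_CUBIC)[:,:,::-1])
st=ctrl.get_state();print(st["position"],st["ft_force"],st["grip_width"])
E
```

```text
[ 0.38187484 -0.11451331  0.2483199 ] [ 0.32643463 -0.37018153  0.40429314] 0.40996402770480855
```

View pics/top2.png

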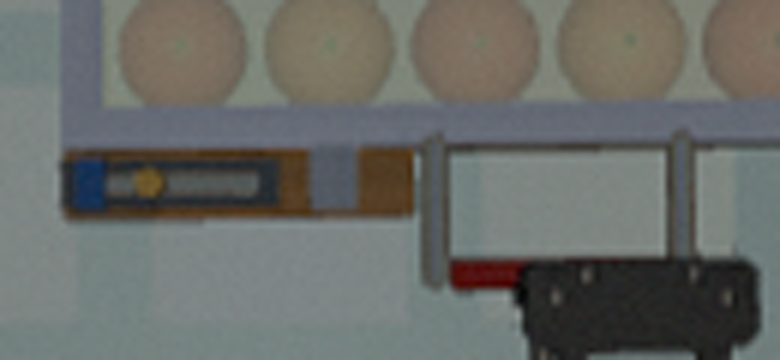

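View pics/scene2.png

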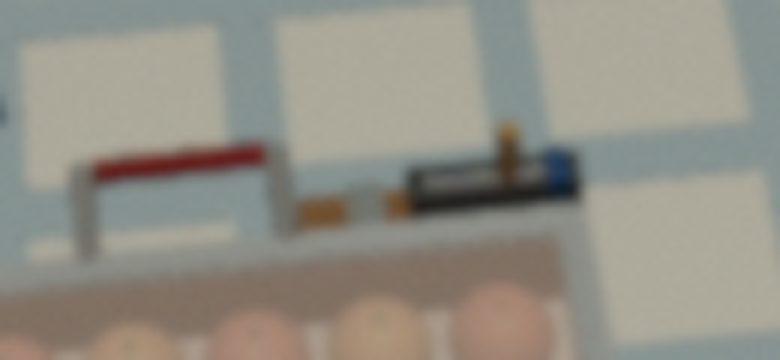

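The bolt rod now touches the blue stop: the top zoom has the stop at (90,185) with the rod from (105,185) to (258,185), the knob at (148,182), and the tab clear at (333,178). The bar and lid are unmoved. Next I refine the bar's position.

```bash
python3 - <<'E'
from h import *
s=load("scene2");t=load("top0")
f=lambda x,y:(250+(x+.5)/6-.5,150+(y+.5)/6-.5)
tz=lambda x,y:(270+(x+.5)/5-.5,120+(y+.5)/4.6-.5)
for p,q in(((93,171),(560,531)),((267,155),(376,533))):print(plane(s,*f(*p),.0935),plane(t,*tz(*q),.0935),two(t,tz(*q),s,f(*p)))
print("stop face now",plane(load("top2"),270+105.5/6-.5,190+185/6-.5,.111))
from bench import ctrl
print(mv(ctrl.get_state(),[.4665,-.1195,.0935-.0187]))
print(mv(ctrl.get_state(),[.4665,-.1195,.15]))
E
```

```text
[ 0.46754361 -0.16387908  0.0935    ] [ 0.46694975 -0.16648032  0.0935    ] (array([ 0.46710011, -0.16519336,  0.09330284]), np.float64(0.002621245314594993))
[ 0.46804505 -0.07099622  0.0935    ] [ 0.46617225 -0.07312305  0.0935    ] (array([ 0.46625007, -0.07212347,  0.0912993 ]), np.float64(0.0023007507015593907))
stop face now [0.50438292 0.07170905 0.111     ]
[ 84.6 173.5  -5.9]
[84.6 98.3 -5.8]
```

Emit:
drive_tool(
  increments="42 0 -3 0 150; 43 0 -2 0 150; 0 50 0 0 150; 0 30 0 0 150; 0 0 0 0 150; 0 0 0 0 150",
)

```text
time: 10.75
position: [0.4677, -0.1191, 0.17]
tool_rot: [-1.571, -0.008, 0.005]
ft_force: [0.5, -0.3, 0.4]
grip_width: 0.406
```

Emit:
drive_tool(
  increments="-1 35 0 0 150; 0 35 0 0 150; 0 25 0 0 150; 0 0 0 0 150; 0 0 0 0 150",
)

```text
time: 11.38
position: [0.4673, -0.1201, 0.0755]
tool_rot: [-1.572, -0.008, 0.003]
ft_force: [0.3, -0.4, 0.3]
grip_width: 0.412
```

Grip now.

Emit:
drive_tool(
  increments="0 0 0 0 255; 0 0 0 0 255; 0 0 0 0 255; 0 0 0 0 255; 0 0 0 0 255; 0 0 0 0 255",
  squeeze=30,
)

```text
time: 12.12
position: [0.4669, -0.1199, 0.074]
tool_rot: [-1.571, -0.008, 0.004]
ft_force: [5.8, -0.6, -0.3]
grip_width: 0.149
```

```bash
python3 - <<'E'
import numpy as np
th=np.radians(np.arange(0,45.1,2.5));x=-255*np.cos(th)+3*np.sin(th);z=255*np.sin(th)+3*np.cos(th)
for a,b,c in zip(np.arange(2.5,46,2.5),np.diff(x).round(1),np.diff(z).round(1)):print(a,b,c)
E
```

```text
2.5 0.4 11.1
5.0 0.9 11.1
7.5 1.3 11.0
10.0 1.8 11.0
12.5 2.3 10.9
15.0 2.8 10.8
17.5 3.2 10.6
20.0 3.7 10.5
22.5 4.2 10.3
25.0 4.6 10.1
27.5 5.0 9.9
30.0 5.5 9.7
32.5 5.9 9.4
35.0 6.3 9.2
37.5 6.7 8.9
40.0 7.1 8.6
42.5 7.4 8.3
45.0 7.8 7.9
```

Start gently: 10 degrees, then check.

Emit:
drive_tool(
  increments="0.2 -5.5 0 0 255; 0.2 -5.5 0 0 255; 0.5 -5.5 0 0 255; 0.5 -5.5 0 0 255; 0.7 -5.5 0 0 255; 0.7 -5.5 0 0 255; 0.9 -5.5 0 0 255; 0.9 -5.5 0 0 255; 0 0 0 0 255",
)

```text
time: 13.25
position: [0.4709, -0.1199, 0.1175]
tool_rot: [-1.571, -0.007, 0.004]
ft_force: [6.3, -0.7, -4.4]
grip_width: 0.15
```

Emit:
drive_tool(
  increments="1.2 -5.5 0 0 255; 1.2 -5.5 0 0 255; 2.8 -10.8 0 0 255; 3.2 -10.6 0 0 255; 3.7 -10.5 0 0 255; 4.2 -10.3 0 0 255; 4.6 -10.1 0 0 255; 5 -9.9 0 0 255; 5.5 -9.7 0 0 255; 0 0 0 0 255; 0 0 0 0 255",
)

```text
time: 14.62
position: [0.5011, -0.1195, 0.2]
tool_rot: [-1.571, -0.004, 0.006]
ft_force: [2.3, -1.1, -4.9]
grip_width: 0.151
```

Emit:
drive_tool(
  increments="5.9 -9.4 0 0 255; 6.3 -9.2 0 0 255; 6.7 -8.9 0 0 255; 7.1 -8.6 0 0 255; 3.7 -4.2 0 0 255; 3.7 -4.1 0 0 255; 3.9 -4 0 0 255; 3.9 -3.9 0 0 255; 0 0 0 0 255; 0 0 0 0 255; 0 0 0 0 255; 0 0 0 0 255",
)

```text
time: 16.12
position: [0.542, -0.1191, 0.253]
tool_rot: [-1.571, -0.004, 0.007]
ft_force: [-4.7, 0.5, 1.4]
grip_width: 0.15
```

```bash
python3 - <<'E'
from bench import ctrl,get_image
import cv2,numpy as np
from h import *
for n in("scene","top"):
    d=get_image(n);np.savez(n+"3.npz",**d)
    cv2.imwrite(f"pics/{n}3.png",d["img"][:,:,::-1])
    x0,y0=(220,100) if n=="scene" else(260,120)
    a=d["img"][y0:y0+140,x0:x0+180];cv2.imwrite(f"pics/{n}3z.png",cv2.resize(a,None,fx=4.2,fy=4.2,interpolation=cv2.INTER_CUBIC)[:,:,::-1])
st=ctrl.get_state();print(st["position"],st["ft_force"],st["grip_width"])
p=st["position"]-tool(st)[:,1]*.0187
v=p-np.array([.7215,0,.0905]);print("angle",np.degrees(np.arctan2(v[2],-v[0])-np.arctan2(3,255)),np.hypot(v[0],v[2]))
E
```

```text
[ 0.54205418 -0.11907385  0.25306151] [-5.82352823  0.77924737  2.06115566] 0.1489829668405256
angle 44.620765407409685 0.25503359450141033
```

View pics/scene3z.png

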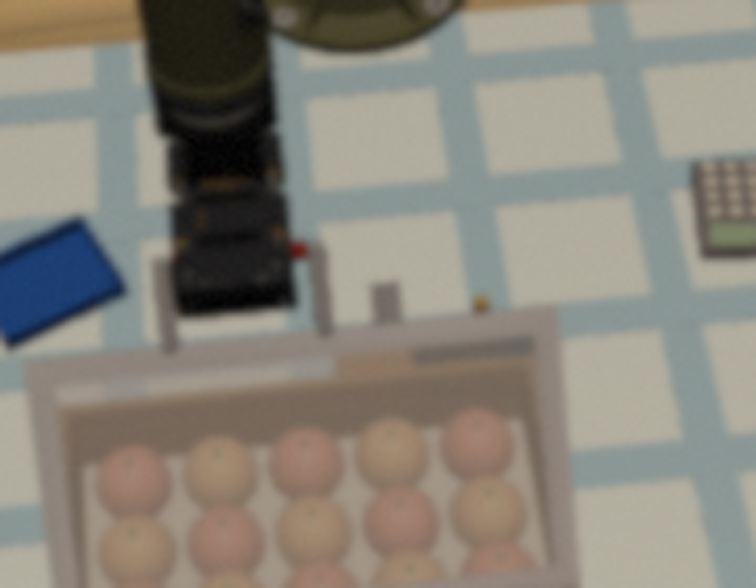

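View pics/top3.png

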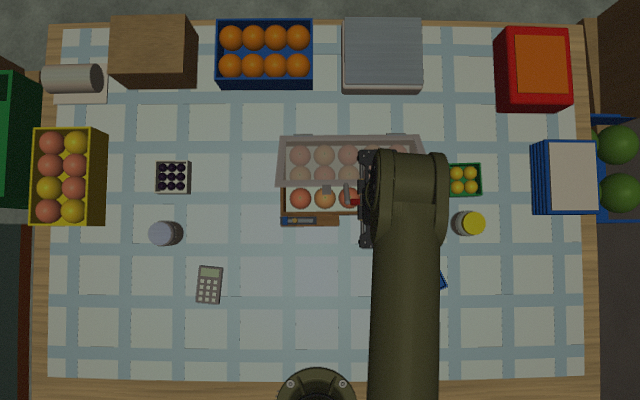

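The lid stands open, held by the gripper: the scene zoom has the red sleeve at (300,250) beside the jaws, and the knob at (482,303) still by the stop. Loose goods look unmoved in the top view. Last, one independent check of the lid angle, the goods and stillness.

Emit:
drive_tool(
  increments="0 0 0 0 255; 0 0 0 0 255; 0 0 0 0 255; 0 0 0 0 255",
)

```text
time: 16.73
position: [0.542, -0.1191, 0.253]
tool_rot: [-1.571, -0.004, 0.007]
ft_force: [-4.4, 0.3, 2.0]
grip_width: 0.146
```

```bash
python3 - <<'E'
from bench import ctrl
from h import *
s=load("scene3");t=load("top3");t0=load("top0")
a=t["img"][125:235,265:345];cv2.imwrite("pics/t3c.png",cv2.resize(a,None,fx=5.4,fy=5.4,interpolation=cv2.INTER_CUBIC)[:,:,::-1])
th=np.radians(45);y=.18
# bar visible part: ray from scene onto the plane y... use front left corner, scene pixel (555,310) zoomed 4.2
u=(220+555/4.2,100+310/4.2);c,r=ray(s,*u)
k=(.0932-c[1])/r[1]; print("corner by y-plane",c+k*r)
for deg in(39,45,51):
    q=np.radians(deg);P=[.7205-.2*np.cos(q)+.006*np.sin(q),.0935,.0905+.2*np.sin(q)+.006*np.cos(q)];print(deg,np.round(P,3),proj(s,P),proj(t,P))
print("scene px",u)
for n,(x0,y0,x1,y1) in dict(can=(140,215,190,250),calc=(190,260,230,310),grape=(150,155,195,200),jar=(450,205,490,240),lem=(455,160,485,200)).items():
    print(n,np.abs(t["img"][y0:y1,x0:x1].astype(int)-t0["img"][y0:y1,x0:x1]).mean().round(2))
st=ctrl.get_state();print(st["time"],st["position"],st["ft_force"],st["grip_width"])
E
```

```text
corner by y-plane [0.58044426 0.0932     0.22702407]
39 [0.569 0.094 0.221] [351.53660565 171.81303031] [274.09984227 190.71883105]
45 [0.583 0.094 0.236] [352.55626763 172.69586439] [273.46147381 183.60115049]
51 [0.599 0.094 0.25 ] [353.66146552 174.3770243 ] [272.88582976 175.67438107]
scene px (352.1428571428571, 173.8095238095238)
can 12.46
calc 12.72
grape 10.24
jar 11.99
lem 9.47
16.725 [ 0.54202952 -0.11908307  0.25302763] [-4.41127284  0.29783896  2.04862754] 0.14564181068677226
```

View pics/t3c.png

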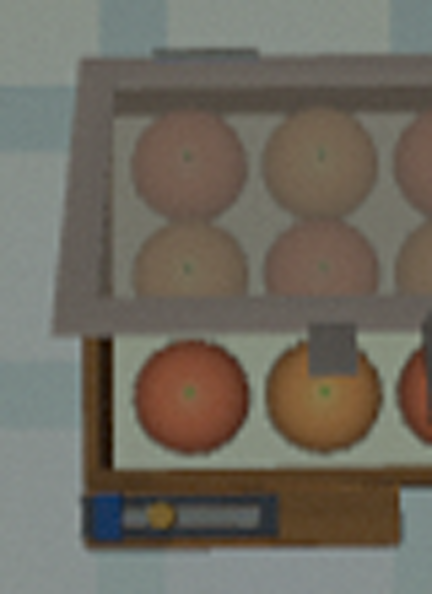

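The lid's front corner at top px (274.6,187) fits roughly 43–45°, in line with 44.6° from the tool pose. The bolt still touches the stop and the arm is still, so I'm handing in.

```bash
python3 - <<'E'
from bench import workorder,ctrl
print(workorder.close_job()); s=ctrl.get_state();print(s["time"],s["position"],s["ft_force"],s["grip_width"])
E
```

```text
the job is handed in; nothing more can be done
None
the job is handed in; nothing more can be done
```

I drew the bolt back to its stop, raised the lid to about 45° and handed in at about 16.7 s with the gripper still holding the red bar. No verdict was reported.

- **Bolt:** I pushed the knob about 40 mm with closed fingers until it stopped at the predicted place. The push rose from about 2 N to 9.6 N with no further travel. Afterwards the pictures showed the bolt touching the stop, and the stop's face measured 0.0717 m in y against 0.0714 m before.
- **Lid:** I gripped the bar at 30 N and raised it along its arc. The tool pose gives 44.6°, with the bar 255.0 mm from the hinge as it should be. A rougher check from the lid's front corner in the top picture gave about 42–45°, depending on which edge of the frame the corner is taken to be, so it agrees only loosely. The pose did not change over the last half second, and the gripper opening of 13 mm fits the 14 mm bar.
- **Loose goods:** the jar, can, punnet, tray and calculator appear in the same places as at the start. My numeric image comparison was not conclusive, because every patch differed by about the same amount. The coin dish was partly hidden by the arm in the last top picture, but it showed in the scene picture and the arm only passed well above it.

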